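# Load the label printer's ribbon cassette and latch its push-push tray

### The arm

A 6-joint arm with a two-finger parallel gripper is mounted at the origin on the work surface. World frame = base frame: x ahead of the robot, y to its left, z up, the work surface at z = 0. Lengths are in m, angles in rad, forces in N, time in s.
With the tool pointing down it reaches from about 0.35 to 0.975 m from the base axis. Payload 4.9 kg.
Tool frame: the origin (TCP) lies between the finger pads; the fingertips stand 14 mm ahead of it and the grasp point (between the pads) lies 5 mm behind it; z points along the fingers, x is the direction in which the jaws open and shut, and the axes are right-handed (so a half turn about z gives the same grasp; the last joint's range is limited). The gripper opens to 85 mm and grips with 20 to 120 N. Pads are 22 mm wide; open, the fingers measure 114 mm over their backs; the gripper's body (76 mm by 85 mm) begins 54 mm behind the grasp point. The pads swing forward as they close: fully open they stand 13 mm farther back than shut.
Start: joints at [-1.331, 0.053, 1.613, -0, 1.476, -0.119], TCP at [0.219, -0.585, 0.245] pointing down, gripper open.
Joint ranges: [-3.01, 3.01], [-1.01, 2.22], [0.06, 2.58], [-1.02, 4.17], [0.09, 2.62], [-3.14, 3.14]. Speed limits (rad/s): [2.57, 2.57, 3.14, 3.14, 3.14, 3.14].

### API

Orientations are given as a unit quaternion [w, x, y, z].
In Python, from bench import * gives the robot as it stands.
- The arm moves only by the tool arm_command, never from a script. Its argument "moves" is a list of rows, each a list of 7 numbers: the shift along the tool's x, y, z in m, then the turn, a rotation vector about the tool's x, y, z in degrees, then the opening, from 0 (shut) to 1 (fully open). A call has 1 to 10 rows; each row shifts and turns the commanded pose from where the row before left it, along the tool's axes as they then stand; what a row does not reach is not made up. A row lasts 1/10 s, in which the tool goes at most 50 mm and 8.59 degrees, less where a joint would pass 70% of its speed; a pose out of reach is approached as far as the arm can. A call is refused whole if a number of a shift passes 0.05 or a number of a turn 8.59, either way. A call with a gripper value outside its range is refused whole. The fingers move at their own pace and stop on an object; "newtons" is the grip in N (left out, the last holds). Time passes only in rows, so rows that do not move let the fingers close. It gives the time, the measured TCP pose, the force and the opening at its end, in the units of the state.
- sense(): the state, without advancing time (a new reading comes with each control period).
- grab_frame(name): name is "scene" or "side" or "wrist"; returns (picture, depth): 400x640x3 uint8, red, green, blue; 400x640 float32, m along the optical axis (not along the pixel's ray), 0 where there is no reading.
- camera_model(name): a dict with "K" (3x3 intrinsics, pixels), "k1" (the pictures are not rectified: a ray, as slopes to the right and down, at radius r is drawn at 1 + k1 r^2 times it, then the intrinsics apply), "eye" and "orientation" of the camera in the world. Camera axes: x right, y down, z forward; pixel columns grow to the right and rows downward; lengths in m; the calibration is good to about 2 mm. A picture is of the moment at which its call begins: read the wrist's pose just before it. camera_model takes no time and is no camera call; for the wrist camera it gives the pose at the moment of the call.
- job_done(): hands the job in, once; it reports no verdict.
The state is a dict: "t": time; "qpos": joint angles; "joint_velocities": joint speeds; "joint_torque": joint torques, N m; "tool_pos": TCP position; "ee_rot": TCP orientation; "contact_force": force on the tool from outside, world axes, zero at the start; "torque": the same for the moment, N m; "width": finger opening in m.
Only numpy, scipy, OpenCV 4.12 (cv2) and the standard library are available. Lean on these libraries where they do the work, as an engineer would, in place of code of your own. Each camera call takes 0.05 s, during which the arm holds its last target.

### The job

Set the ribbon cassette flat into the nest of the label printer's open tray and let go of it there. Then press the tray's front gently straight in until you feel it come up against its stop, let it go, and check that it has stayed latched in with the cassette in it. Never force the tray, and leave everything else on the bench where it is.

Things in the scene. Friction and masses are not known exactly. Their poses are not given: they have to be found in the camera images.
- printer: Grey label printer, fixed. Origin on the table under its centre; +x points from its front (a flat face at x = -95 mm) to its back. Front deck 190 mm long, 170 mm wide (y), only 68 mm high; from x = 94 mm a rear part rises to 150 mm, with a label roll on it (from x = 75 mm) reaching 235 mm high.
- mouth (a point): Centre of the printer's front face, 34 mm above the table, in the mouth (122 mm wide, 56 mm high) where the tray slides. Inside is the push-push catch: tray pressed to its stop and let go comes back about 12 mm and is held; pressed short of the stop it springs all the way out; pressed to the stop a second time it is freed and springs out.
- tray (a joint): How far the tray is in, m: 0 = fully out (where a spring pushes it and where it starts), growing along the printer's +x. The stop cannot be seen and differs between printers: 66 to 96 mm. Spring: 2 N at the start, 6 N near the stop, plus drag of 30 N per m/s; at the stop it climbs about 8 N per mm. 10 to 13 N in all is enough; over 20 N does damage. Latched it rests between 53 and 86 mm.
- nest (a point): Centre of the floor of the tray's nest, on which the cassette stands, 12 mm above the table; moves with the tray, axes as the printer's. Nest 62 mm (x) by 51 mm (y) at the floor, widening upwards, with side and rear lips up to 10 mm above the floor and the tray's thick front before it. With the tray out it is 53 mm in front of the printer's front face.
- tray_face (a point): Centre of the tray's flat black front face, 31 mm above the table, 47 mm to -x of the nest's centre; moves with the tray, axes as the printer's. The front is 108 mm wide, reaches from 8 to 54 mm above the table and is 16 mm thick. Press here along +x; at its stop it stands 2 to 34 mm proud of the printer.
- cassette_mid (a point): Centre of the grey ribbon cassette, a block 56 mm (x) by 46 mm (y) by 40 mm (z), 80 to 170 g, two round spool hubs on top; stands flat on the table at first, so this point is 20 mm up. Its 56 mm side goes along the nest's x, either way round. Seated, its 46 mm wide sides stand clear of the nest's lips from 10 mm above its underside: hold it across its y.
- tape_roll: roll of clear brown packing tape lying flat, 96 mm across, 48 mm high; origin under its centre (bystander)
- scanner: black hand-held scanner lying down, 143 mm long, up to 62 mm wide, 36 mm high; origin on the table under its handle, head towards its +x (bystander)
- film_roll: hand roll of white stretch film standing up, 72 mm across, its cardboard core reaching 250 mm high; origin under its centre (bystander)
- marker: marker pen lying along its x, 135 mm long, 19 mm thick; origin near its middle, on the table (bystander)
- label_stack: stack of blank labels 150 x 100 x 12 mm; origin under its centre (bystander)
- cassette: The ribbon cassette (see point cassette_mid); origin under its centre.

How it is judged:
By the outcome, as a careful person would: the job done as asked, in the order asked, and still so for the second after the job is handed in, with the robot touching nothing.
It also fails if it takes over 59 s, if anything falls off the work surface, if the arm or the gripper's body presses on something with over 40 N, if the wrist force passes 120 N, or if a joint passes its speed limit or range.

## Working session

There is one attempt and no reset: what is moved stays moved. The work goes in short steps, Python scripts to look and compute and a tool call to move; the robot and the scene stay as the last step left them, time stands still between calls to the robot, and variables do not carry over. Pictures are saved under pics/ and viewed, and the job is handed in when it is done.

Besides the shell and the picture viewer there is one more tool, called after "Call:" by a JSON object that holds its "api" and its "payload". arm_command: Moves the arm, as the interface text tells. Its arguments: {"type":"object","properties":{"moves":{"type":"array","items":{"type":"array","items":{"type":"number"}}},"newtons":{"type":"number"}},"required":["moves"]}

```bash
ls; mkdir -p pics
cat > h.py <<'E'
from bench import *
import numpy as np, cv2
from scipy.spatial.transform import Rotation as R
def q2R(q): return R.from_quat([q[1],q[2],q[3],q[0]]).as_matrix()
def cam(name):
    m=camera_model(name); return m
def save(name,fn):
    m=camera_model(name); p,d=grab_frame(name)
    cv2.imwrite('pics/'+fn+'.png',p[:,:,::-1]); np.savez('pics/'+fn+'.npz',p=p,d=d,K=m['K'],k1=m['k1'],eye=m['eye'],o=m['orientation'])
    return p,d,m
def load(fn):
    z=np.load('pics/'+fn+'.npz'); return z['p'],z['d'],dict(K=z['K'],k1=float(z['k1']),eye=z['eye'],orientation=z['o'])
def rays(m,uv):
    K=np.array(m['K']); uv=np.atleast_2d(uv).astype(float)
    s=cv2.undistortPoints(uv.reshape(-1,1,2),K,np.array([m['k1'],0,0,0.])).reshape(-1,2)
    o=np.array(m['orientation']); Rm=o if o.shape==(3,3) else q2R(o)
    return s,Rm,np.array(m['eye'])
def pix3(m,d,uv):
    s,Rm,e=rays(m,uv); uv=np.atleast_2d(uv).astype(int)
    z=d[uv[:,1],uv[:,0]]
    return e+(np.c_[s,np.ones(len(s))]*z[:,None])@Rm.T
def pixz(m,uv,z):
    s,Rm,e=rays(m,uv); r=np.c_[s,np.ones(len(s))]@Rm.T
    return e+r*((z-e[2])/r[:,2])[:,None]
def cloud(m,d):
    v,u=np.mgrid[0:400,0:640]; uv=np.c_[u.ravel(),v.ravel()]
    P=pix3(m,d,uv); P[d.ravel()==0]=np.nan
    return P.reshape(400,640,3)
def proj(m,P):
    o=np.array(m['orientation']); Rm=o if o.shape==(3,3) else q2R(o)
    c=(np.atleast_2d(P)-m['eye'])@Rm; s=c[:,:2]/c[:,2:]; s=s*(1+m['k1']*(s**2).sum(1,keepdims=True))
    K=np.array(m['K']); return s@K[:2,:2].T+K[:2,2]
E
python3 - <<'E'
from h import *
print(sense())
for n in ('scene','side','wrist'):
    p,d,m=save(n,n+'0'); print(n,m,(d>0).mean())
E
```

```text
pics
{'t': 0.0, 'qpos': array([-1.33100628e+00,  5.33501156e-02,  1.61429856e+00,  1.44169313e-05,
        1.47598177e+00, -1.18978363e-01]), 'joint_velocities': array([ 6.86029249e-04,  1.80644084e-04,  6.34658663e-05,  7.54878475e-04,
       -1.21391386e-03, -1.79298021e-03]), 'joint_torque': array([ 1.37033072e-03, -3.93681979e+01, -3.70174384e+01, -1.79949925e-04,
        7.06215680e-03,  1.55248733e-05]), 'tool_pos': array([ 0.21932608, -0.58462169,  0.24406444]), 'ee_rot': array([-6.81029767e-04,  8.21924153e-01, -5.69596039e-01, -7.57888641e-04]), 'contact_force': array([ 6.53246550e-04, -2.75908629e-01, -1.10396472e+00]), 'torque': array([-0.00346389, -0.01031786,  0.00360959]), 'width': 0.0857233560012408}
scene {'K': array([[515.49666901,   0.        , 320.53930801],
       [  0.        , 515.49666901, 202.42712394],
       [  0.        ,   0.        ,   1.        ]]), 'k1': -0.05904675503416736, 'eye': array([1.0534953 , 0.693981  , 0.94159039]), 'orientation': array([-0.10723496,  0.25594147,  0.88371685, -0.37688083])} 0.995984375
side {'K': array([[433.50195563,   0.        , 321.84472924],
       [  0.        , 433.50195563, 202.75906829],
       [  0.        ,   0.        ,   1.        ]]), 'k1': -0.02505589954449681, 'eye': array([0.22847396, 0.74402199, 0.7220082 ]), 'orientation': array([ 0.09553409, -0.17470452,  0.87828375, -0.4347059 ])} 0.99615234375
wrist {'K': array([[310.57782479,   0.        , 317.42952072],
       [  0.        , 310.57782479, 198.48563644],
       [  0.        ,   0.        ,   1.        ]]), 'k1': -0.021970426723158472, 'eye': array([ 0.28695682, -0.55872368,  0.37189155]), 'orientation': array([ 0.11702558,  0.81396519, -0.56303874, -0.08217701])} 0.99616796875
```

View pics/scene0.png

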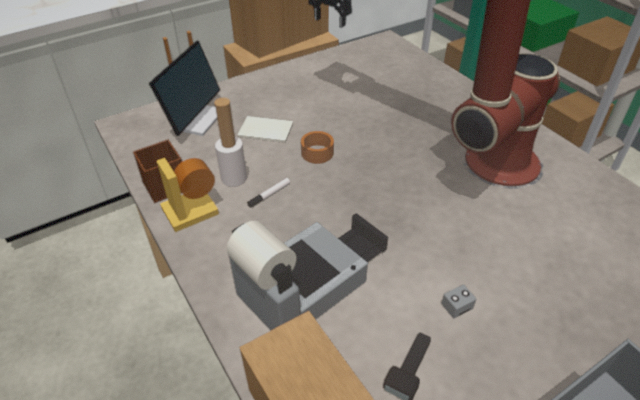

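View pics/side0.png

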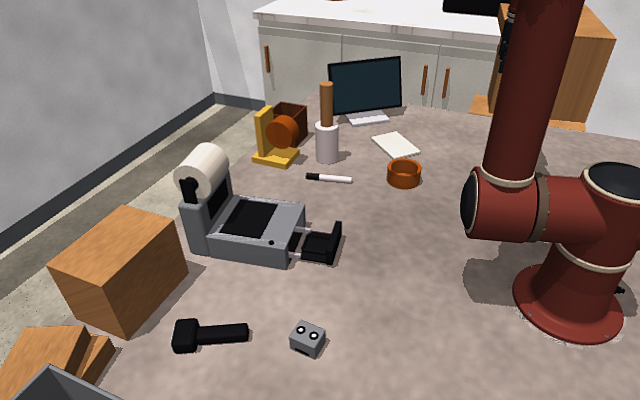

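View pics/wrist0.png

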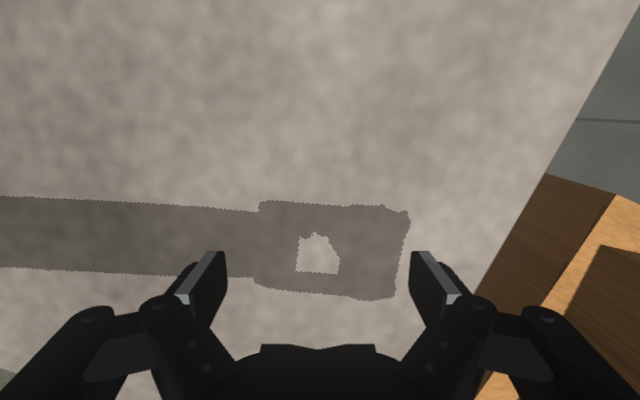

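The scene view shows the cassette at (458,301), the tray's front at (365,240), the printer at (300,265) and the scanner at (408,365). In the side view the cassette is at (307,338) and the tray at (322,243). Next I measure them with depth.

Run:
```python
from h import *
for n,cb,pb in (('scene0',(435,280,485,320),(225,205,395,330)),('side0',(283,315,333,362),(180,180,350,270))):
    p,d,m=load(n); C=cloud(m,d)
    def sub(b): return C[b[1]:b[3],b[0]:b[2]].reshape(-1,3)
    c=sub(cb); 
    flat=c[c[:,2]<.01]; print(n,'table z',np.nanmedian(flat[:,2]))
    t=c[(c[:,2]>.034)&(c[:,2]<.048)]; print('cassette top z',np.median(t[:,2]),len(t))
    a=cv2.minAreaRect(t[:,:2].astype(np.float32)*1000); print('cass rect',a, 'z',np.percentile(t[:,2],[5,95]))
    q=sub(pb)
    t=q[(q[:,2]>.062)&(q[:,2]<.073)]; a=cv2.minAreaRect(t[:,:2].astype(np.float32)*1000);print('deck',a,cv2.boxPoints(a).round(1).tolist(),len(t),np.median(t[:,2]))
```

```text
scene0 table z 0.001228718697789899
cassette top z 0.040975173106068075 518
cass rect ((459.5647888183594, 300.2567138671875), (49.70172119140625, 57.72372055053711), 87.51187896728516) z [0.03574841 0.04399932]
deck ((719.8591918945312, 75.95590209960938), (249.41140747070312, 174.6949462890625), 9.307653427124023) [[582.7000122070312, 142.0], [610.9000244140625, -30.399999618530273], [857.0999755859375, 9.899999618530273], [828.7999877929688, 182.3000030517578]] 3868 0.06927833464644578
side0 table z 0.0009141913553131209
cassette top z 0.04071840335600574 666
cass rect ((458.4893798828125, 301.6490783691406), (47.395626068115234, 56.13930892944336), 86.72843170166016) z [0.03700126 0.04298947]
deck ((713.3590087890625, 109.29501342773438), (242.419677734375, 239.94390869140625), 9.391300201416016) [[574.2000122070312, 207.89999389648438], [613.4000244140625, -28.799999237060547], [852.5, 10.699999809265137], [813.4000244140625, 247.39999389648438]] 3549 0.07021419833030196
```

```bash
cat >> h.py <<'E'
def downR(yaw):  # tool x at yaw (deg), z down
    a=np.radians(yaw); x=np.array([np.cos(a),np.sin(a),0]); z=np.array([0,0,-1.]); return np.c_[x,np.cross(z,x),z]
def rows(p0,R0,p1,R1,n,g,dp=4,dr=2):
    out=[]; p=np.array(p0,float); Rm=R0.copy()
    rv=R.from_matrix(R0.T@R1).as_rotvec()
    for i in range(n):
        k=n-i
        s=Rm.T@((np.array(p1)-p)/k); w=np.degrees(R.from_matrix(Rm.T@R1).as_rotvec())/k
        s=s.round(dp); w=w.round(dr)
        out.append([*map(float,s),*map(float,w),g]); p=p+Rm@s; Rm=Rm@R.from_rotvec(np.radians(w)).as_matrix()
    return out,p,Rm
def cur():
    s=sense(); return np.array(s['tool_pos']),q2R(s['ee_rot'])
E
python3 - <<'E'
from h import *
p,Rm=cur(); print(Rm.round(3).tolist())
def yaw(R): return np.degrees(np.arctan2(R[1,0],R[0,0]))
print(yaw(Rm))
o,p2,R2=rows(p,Rm,[.42,-.15,.24],downR(10),14,1,3,1); print(o); print(p2)
o,p2,R2=rows(p2,R2,[.44,.28,.22],downR(87),14,1,3,1); print(o); print(p2)
pp,d,m=load('side0');C=cloud(m,d);print('film',C[140,327],'tape',C[175,405],'scanner',C[330,225],C[335,188])
E
```

```text
[[0.351, -0.936, -0.0], [-0.936, -0.351, 0.002], [-0.002, -0.0, -1.0]]
-69.44013250149388
[[-0.024, -0.024, 0.0, -0.0, 0.0, -5.7, 1], [-0.022, -0.027, 0.0, -0.0, 0.0, -5.7, 1], [-0.019, -0.029, 0.0, -0.0, 0.0, -5.7, 1], [-0.016, -0.03, 0.0, -0.0, 0.0, -5.7, 1], [-0.013, -0.032, 0.0, -0.0, 0.0, -5.7, 1], [-0.009, -0.033, 0.001, -0.0, 0.0, -5.7, 1], [-0.006, -0.034, 0.0, -0.0, 0.0, -5.7, 1], [-0.003, -0.034, 0.001, -0.0, 0.0, -5.6, 1], [0.001, -0.034, 0.0, -0.0, 0.0, -5.7, 1], [0.004, -0.034, 0.001, -0.0, 0.0, -5.6, 1], [0.007, -0.033, 0.0, -0.0, 0.0, -5.7, 1], [0.01, -0.032, 0.001, -0.0, 0.0, -5.6, 1], [0.014, -0.031, 0.0, -0.0, 0.0, -5.7, 1], [0.016, -0.03, 0.001, -0.1, 0.0, -5.6, 1]]
[ 0.41983789 -0.15041924  0.23994755]
[[0.007, -0.03, 0.001, 0.0, 0.0, -5.5, 1], [0.01, -0.029, 0.001, -0.0, 0.0, -5.5, 1], [0.012, -0.028, 0.001, -0.0, 0.0, -5.5, 1], [0.015, -0.027, 0.002, -0.0, 0.0, -5.5, 1], [0.017, -0.025, 0.001, -0.0, 0.0, -5.5, 1], [0.02, -0.024, 0.002, -0.0, 0.0, -5.5, 1], [0.022, -0.022, 0.001, -0.0, 0.0, -5.5, 1], [0.024, -0.019, 0.002, -0.0, 0.0, -5.5, 1], [0.026, -0.017, 0.001, -0.0, 0.0, -5.5, 1], [0.027, -0.014, 0.002, -0.0, 0.0, -5.5, 1], [0.029, -0.012, 0.001, -0.0, 0.0, -5.5, 1], [0.029, -0.009, 0.002, -0.0, 0.0, -5.5, 1], [0.03, -0.006, 0.001, -0.0, 0.0, -5.5, 1], [0.031, -0.003, 0.002, -0.0, 0.0, -5.5, 1]]
[0.44023382 0.28007583 0.21986048]
film [ 0.67227085 -0.31759132  0.08648449] tape [ 0.41830611 -0.27124765  0.05109935] scanner [0.61068053 0.34737511 0.0285078 ] [0.66510356 0.38829438 0.03610321]
```

Call:
{"api": "arm_command", "payload": {"moves": [[-0.024,-0.024,0,0,0,-5.7,1],[-0.022,-0.027,0,0,0,-5.7,1],[-0.019,-0.029,0,0,0,-5.7,1],[-0.016,-0.03,0,0,0,-5.7,1],[-0.013,-0.032,0,0,0,-5.7,1],[-0.009,-0.033,0.001,0,0,-5.7,1],[-0.006,-0.034,0,0,0,-5.7,1],[-0.003,-0.034,0.001,0,0,-5.6,1],[0.001,-0.034,0,0,0,-5.7,1],[0.004,-0.034,0.001,0,0,-5.6,1]]}}

```text
t: 1.15
tool_pos: [0.364, -0.2725, 0.2421]
ee_rot: [-0.0, 0.994, -0.108, 0.0]
contact_force: [0.1, 0.7, 0.3]
width: 0.0852
```

Call:
{"api": "arm_command", "payload": {"moves": [[0.007,-0.033,0,0,0,-5.7,1],[0.01,-0.032,0.001,0,0,-5.6,1],[0.014,-0.031,0,0,0,-5.7,1],[0.016,-0.03,0.001,0,0,-5.6,1],[0.007,-0.03,0.001,0,0,-5.5,1],[0.01,-0.029,0.001,0,0,-5.5,1],[0.012,-0.028,0.001,0,0,-5.5,1],[0.015,-0.027,0.002,0,0,-5.5,1],[0.017,-0.025,0.001,0,0,-5.5,1],[0.02,-0.024,0.002,0,0,-5.5,1]]}}

```text
t: 2.15
tool_pos: [0.4284, 0.0344, 0.2321]
ee_rot: [0.0, 0.93, 0.368, 0.0]
contact_force: [0.0, -0.2, -0.9]
width: 0.0854
```

Call:
{"api": "arm_command", "payload": {"moves": [[0.022,-0.022,0.001,0,0,-5.5,1],[0.024,-0.019,0.002,0,0,-5.5,1],[0.026,-0.017,0.001,0,0,-5.5,1],[0.027,-0.014,0.002,0,0,-5.5,1],[0.029,-0.012,0.001,0,0,-5.5,1],[0.029,-0.009,0.002,0,0,-5.5,1],[0.03,-0.006,0.001,0,0,-5.5,1],[0.031,-0.003,0.002,0,0,-5.5,1],[0,0,0,0,0,0,1]]}}

```text
t: 3.05
tool_pos: [0.4398, 0.2821, 0.2196]
ee_rot: [-0.001, 0.724, 0.69, -0.0]
contact_force: [0.1, -0.2, -0.3]
width: 0.0854
```

Run:
```python
from h import *
s=sense();print(s['t'],s['tool_pos'],s['ee_rot'],s['contact_force'],s['qpos'])
p,d,m=save('wrist','w1'); print(m['eye'])
```

```text
3.05 [0.43975198 0.28211196 0.21960791] [-5.96855651e-04  7.23967931e-01  6.89833305e-01 -2.99862600e-04] [ 0.05941641 -0.17070781 -0.27166463] [ 4.27415238e-01 -1.77675557e-01  1.87614844e+00  9.38817589e-04
  1.44407759e+00 -1.09522183e+00]
[0.36782665 0.28636754 0.34738922]
```

View pics/w1.png

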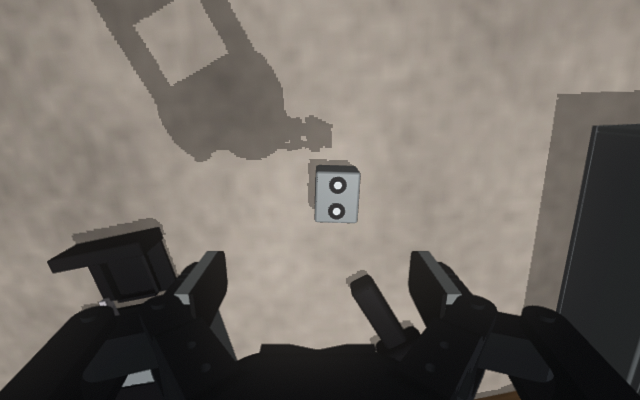

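The wrist view shows the cassette at (337,195) with its hubs at (338,185) and (337,211), the tray at (130,265), and the scanner handle at (378,310), clear of it.

Run:
```python
from h import *
p,d,m=load('w1'); C=cloud(m,d)
b=(300,150,375,235); c=C[b[1]:b[3],b[0]:b[2]].reshape(-1,3)
print('table',np.nanmedian(c[c[:,2]<.012][:,2]))
t=c[(c[:,2]>.035)&(c[:,2]<.048)]; a=cv2.minAreaRect(t[:,:2].astype(np.float32)*1000); print(a,np.median(t[:,2]),len(t))
t2=t[np.abs(t[:,2]-np.median(t[:,2]))<.002]; print(t2.mean(0),cv2.minAreaRect(t2[:,:2].astype(np.float32)*1000))
# tray: all points in region
b=(40,215,180,320); c=C[b[1]:b[3],b[0]:b[2]].reshape(-1,3)
t=c[(c[:,2]>.048)&(c[:,2]<.06)]; print('front top',len(t),t.mean(0),cv2.minAreaRect(t[:,:2].astype(np.float32)*1000))
hub=pixz(m,[[338,185],[336.5,211.5]],.041);print(hub)
ps,ds,ms=load('scene0')
# scene: tray front face top
for n,b in (('scene0',(335,210,392,265)),('side0',(296,215,348,268))):
    pp,dd,mm=load(n);CC=cloud(mm,dd)[b[1]:b[3],b[0]:b[2]].reshape(-1,3)
    t=CC[(CC[:,2]>.05)&(CC[:,2]<.058)&(CC[:,0]<.56)];print(n,len(t),np.median(t,0),cv2.minAreaRect(t[:,:2].astype(np.float32)*1000))
```

```text
table -0.0008239275387776357
((458.9297790527344, 302.41510009765625), (46.12401580810547, 56.29716491699219), 85.63819122314453) 0.03909895016001913 2269
[0.45775998 0.30225091 0.03909845] ((458.59185791015625, 302.3729248046875), (45.570716857910156, 55.12334442138672), 86.27874755859375)
front top 1443 [0.5079053  0.04423485 0.05265833] ((509.02923583984375, 41.923828125), (16.914121627807617, 109.3414535522461), 9.887177467346191)
[[0.44478685 0.30387025 0.041     ]
 [0.47311884 0.30150966 0.041     ]]
scene0 242 [0.50925456 0.04556312 0.05428345] ((509.6001281738281, 41.29002380371094), (18.372608184814453, 110.1374282836914), 9.185352325439453)
side0 231 [0.50721028 0.04556898 0.05542579] ((508.574951171875, 40.85999298095703), (15.774723052978516, 111.11390686035156), 9.418471336364746)
```

```bash
cat >> h.py <<'E'
def yawof(Rm): return np.degrees(np.arctan2(Rm[1,0],Rm[0,0]))
E
python3 - <<'E'
from h import *
p,Rm=cur(); print(p,yawof(Rm))
o,p2,R2=rows(p,Rm,[.4588,.3023,.08],downR(86),6,1,3,1); print(o); print(p2)
o,p2,R2=rows(p2,R2,[.4588,.3023,.028],downR(86),4,1,4,1); print(o); print(p2)
E
```

```text
[0.43983043 0.28068684 0.21963636] 87.08704342022463
[[0.004, 0.003, 0.023, -0.0, 0.0, 0.2, 1], [0.004, 0.003, 0.023, -0.0, 0.0, 0.2, 1], [0.004, 0.003, 0.023, -0.0, 0.0, 0.2, 1], [0.004, 0.003, 0.024, -0.0, 0.0, 0.2, 1], [0.003, 0.003, 0.023, -0.0, 0.0, 0.1, 1], [0.004, 0.003, 0.024, -0.1, 0.0, 0.2, 1]]
[0.45897545 0.30247758 0.07959563]
[[-0.0, -0.0, 0.0129, 0.0, 0.0, -0.0, 1], [-0.0, -0.0001, 0.0129, 0.0, 0.0, -0.0, 1], [-0.0001, -0.0, 0.0129, 0.0, 0.0, -0.0, 1], [-0.0, -0.0001, 0.0129, 0.0, 0.0, -0.0, 1]]
[0.45879241 0.30234791 0.02799563]
```

Call:
{"api": "arm_command", "payload": {"moves": [[0.004,0.003,0.023,0,0,0.2,1],[0.004,0.003,0.023,0,0,0.2,1],[0.004,0.003,0.023,0,0,0.2,1],[0.004,0.003,0.024,0,0,0.2,1],[0.003,0.003,0.023,0,0,0.2,1],[0.004,0.003,0.024,0,0,0.1,1],[0,0,0.013,0,0,0,1],[0,0,0.013,0,0,0,1],[0,0,0.013,0,0,0,1],[0,0,0.013,0,0,0,1]], "newtons": 35}}

```text
t: 4.1
tool_pos: [0.4602, 0.3014, 0.0281]
ee_rot: [0.0, 0.732, 0.681, 0.001]
contact_force: [0.2, -0.5, -1.2]
width: 0.0855
```

Call:
{"api": "arm_command", "payload": {"moves": [[0,0,0,0,0,0,1],[0,0,0,0,0,0,0.7],[0,0,0,0,0,0,0.5],[0,0,0,0,0,0,0.3],[0,0,0,0,0,0,0.3],[0,0,0,0,0,0,0.3],[0,0,0,0,0,0,0.3]], "newtons": 35}}

```text
t: 4.8
tool_pos: [0.4606, 0.3019, 0.0294]
ee_rot: [0.0, 0.732, 0.681, 0.001]
contact_force: [0.1, 0.4, 5.4]
width: 0.0455
```

Run:
```python
from h import *
s=sense();print(s['t'],s['tool_pos'],s['width'],s['contact_force'],yawof(q2R(s['ee_rot'])))
p,d,m=save('wrist','w2')
p,d,m=save('side','s2')
cv2.imwrite('pics/s2c.png',cv2.resize(p[220:400,200:480,::-1],None,fx=2.5,fy=2.5))
```

```text
4.8 [0.46055612 0.30189531 0.02938148] 0.045520498588942644 [0.05271709 0.40407879 5.37890011] 85.86215258067253
```

View pics/w2.png

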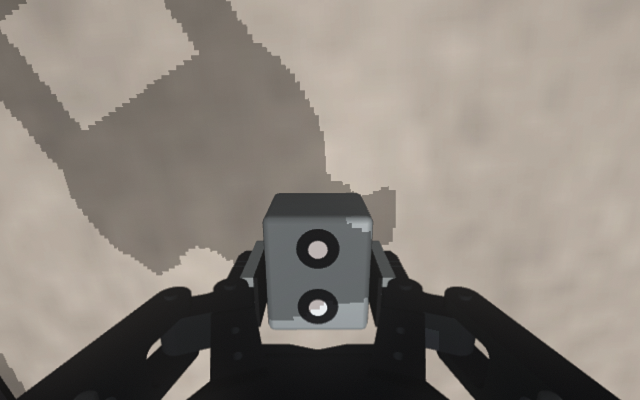

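View pics/s2c.png

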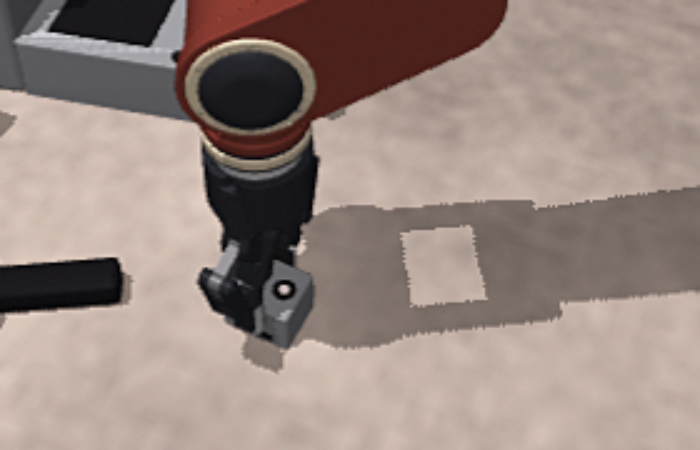

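Gripped at 45.5 mm; both hubs show at (318,249) and (318,307), with the cassette centred between the pads. I'll lift and look at the nest on the way.

Run:
```python
from h import *
p,Rm=cur(); print(p,yawof(Rm))
p[2]=.028
o,p2,R2=rows(p,Rm,[.4606,.3019,.148],Rm,5,.3,3,1); print(o); print(p2)
o,p2,R2=rows(p2,R2,[.49,.15,.168],downR(99.4),5,.3,3,1); print(o); print(p2)
```

```text
[0.46058197 0.30188916 0.02941776] 85.85889063176448
[[0.0, 0.0, -0.024, 0.0, 0.0, 0.0, 0.3], [0.0, 0.0, -0.024, 0.0, 0.0, 0.0, 0.3], [0.0, 0.0, -0.024, 0.0, 0.0, 0.0, 0.3], [0.0, 0.0, -0.024, 0.0, 0.0, 0.0, 0.3], [0.0, 0.0, -0.024, 0.0, 0.0, 0.0, 0.3]]
[0.46037363 0.30178448 0.14799977]
[[-0.03, 0.008, -0.004, 0.0, -0.0, -2.7, 0.3], [-0.03, 0.007, -0.004, 0.0, -0.0, -2.7, 0.3], [-0.03, 0.005, -0.004, 0.0, -0.0, -2.7, 0.3], [-0.031, 0.004, -0.004, 0.1, -0.0, -2.7, 0.3], [-0.031, 0.002, -0.004, 0.0, -0.0, -2.7, 0.3]]
[0.48977166 0.15001002 0.16791369]
```

Call:
{"api": "arm_command", "payload": {"moves": [[0,0,-0.012,0,0,0,0.3],[0,0,-0.024,0,0,0,0.3],[0,0,-0.03,0,0,0,0.3],[0,0,-0.03,0,0,0,0.3],[0,0,-0.024,0,0,0,0.3]]}}

```text
t: 5.4
tool_pos: [0.4595, 0.3013, 0.1499]
ee_rot: [0.0, 0.732, 0.681, 0.0]
contact_force: [-0.0, -0.0, -1.0]
width: 0.045
```

Call:
{"api": "arm_command", "payload": {"moves": [[-0.03,0.008,-0.004,0,0,-2.7,0.3],[-0.03,0.007,-0.004,0,0,-2.7,0.3],[-0.03,0.005,-0.004,0,0,-2.7,0.3],[-0.031,0.004,-0.004,0,0,-2.7,0.3],[-0.031,0.002,-0.004,0,0,-2.7,0.3],[0,0,0,0,0,0,0.3],[0,0,0,0,0,0,0.3]]}}

```text
t: 6.1
tool_pos: [0.4888, 0.1494, 0.1681]
ee_rot: [-0.0, 0.648, 0.762, -0.0]
contact_force: [-0.3, -0.0, -1.7]
width: 0.0449
```

Run:
```python
from h import *
s=sense();print(s['t'],s['tool_pos'],s['width'],s['contact_force'],yawof(q2R(s['ee_rot'])))
p,d,m=save('wrist','w3')
```

```text
6.1 [0.4887576  0.14936937 0.1680939 ] 0.04486913408688767 [-0.33858364 -0.0404621  -1.73903042] 99.24900191161277
```

View pics/w3.png

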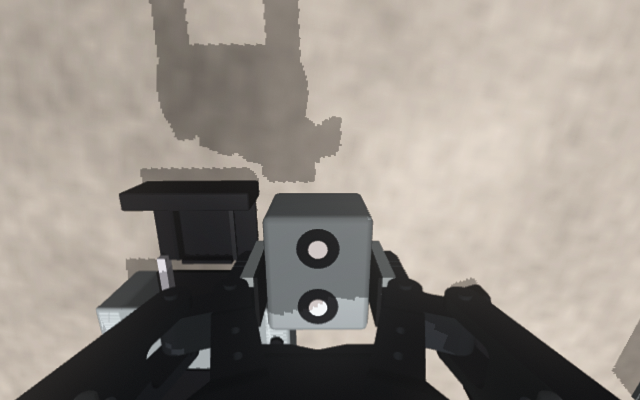

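The picture shows the nest at (205,235) behind the front (190,195), and the cassette held level with its hubs at (318,249) and (318,307). I'll map the nest.

Run:
```python
from h import *
p,d,m=load('w3'); C=cloud(m,d)
o=np.array([.5475,.048,0]); 
b=(110,150,262,300); c=C[b[1]:b[3],b[0]:b[2]].reshape(-1,3); c=c[~np.isnan(c[:,0])]
t=c[(c[:,2]>.048)&(c[:,2]<.058)]; a=cv2.minAreaRect(t[:,:2].astype(np.float32)*1000); print('fronttop',a,np.median(t[:,2]))
for th in (9.4,):
    a=np.radians(th); Rz=np.array([[np.cos(a),-np.sin(a),0],[np.sin(a),np.cos(a),0],[0,0,1]])
    q=(c-o)@Rz*1000
    for name,ax,ot,lim in (('y profile',1,0,15),('x profile',0,1,12)):
        print(name)
        for k in range(-60,61,2):
            s=q[(abs(q[:,ot])<lim)&(abs(q[:,ax]-k)<1)]
            if len(s)>3: print(k,np.percentile(s[:,2],[10,50,90]).round(0).tolist(),end='; ')
        print()
# cassette in hand
b=(262,190,378,330); c=C[b[1]:b[3],b[0]:b[2]].reshape(-1,3); 
tp,Rm=np.array([.48876,.14937,.16809]),downR(99.25)
tt=(c-tp)@Rm*1000; s=tt[(tt[:,2]<-5)&(tt[:,2]>-22)]; print('cass top in tool',np.median(s,0),cv2.minAreaRect(s[:,:2].astype(np.float32)))
zt=np.median(s[:,2])/1000
h=pixz(m,[[318,249],[318,307]],tp[2]-zt); print((h-tp)@Rm*1000)
```

```text
fronttop ((536.6483154296875, 16.943572998046875), (76.43853759765625, 167.7142333984375), 47.392757415771484) 0.052924350911013496
y profile
-60 [-1.0, -1.0, 0.0]; -58 [-2.0, -1.0, -0.0]; -56 [-1.0, -0.0, 0.0]; -50 [10.0, 11.0, 12.0]; -48 [10.0, 11.0, 12.0]; -46 [10.0, 11.0, 12.0]; -44 [11.0, 11.0, 12.0]; -42 [10.0, 11.0, 12.0]; -40 [10.0, 11.0, 12.0]; -38 [10.0, 11.0, 12.0]; -36 [10.0, 11.0, 12.0]; -34 [11.0, 11.0, 12.0]; -30 [19.0, 19.0, 20.0]; -28 [19.0, 20.0, 21.0]; -26 [16.0, 19.0, 21.0]; -24 [11.0, 14.0, 17.0]; -22 [10.0, 11.0, 12.0]; -20 [10.0, 11.0, 12.0]; -18 [10.0, 11.0, 12.0]; -16 [10.0, 11.0, 12.0]; -14 [10.0, 11.0, 12.0]; -12 [10.0, 11.0, 12.0]; -10 [10.0, 11.0, 12.0]; -8 [10.0, 11.0, 12.0]; -6 [10.0, 11.0, 12.0]; -4 [10.0, 11.0, 12.0]; -2 [11.0, 11.0, 12.0]; 0 [10.0, 11.0, 12.0]; 2 [11.0, 11.0, 12.0]; 4 [11.0, 11.0, 12.0]; 6 [10.0, 11.0, 12.0]; 8 [10.0, 11.0, 12.0]; 10 [10.0, 11.0, 12.0]; 12 [10.0, 11.0, 12.0]; 14 [10.0, 11.0, 12.0]; 16 [10.0, 11.0, 12.0]; 18 [10.0, 11.0, 12.0]; 20 [10.0, 11.0, 12.0]; 22 [10.0, 11.0, 12.0]; 24 [11.0, 11.0, 12.0]; 26 [20.0, 20.0, 20.0];
[... 1025 characters left out ...]
0, 12.0]; 12 [11.0, 11.0, 12.0]; 14 [11.0, 11.0, 12.0]; 16 [10.0, 11.0, 12.0]; 18 [10.0, 11.0, 12.0]; 20 [10.0, 11.0, 12.0]; 22 [10.0, 11.0, 12.0]; 24 [11.0, 11.0, 12.0]; 26 [10.0, 11.0, 12.0]; 28 [10.0, 11.0, 12.0]; 30 [10.0, 11.0, 15.0]; 32 [11.0, 17.0, 20.0]; 34 [19.0, 20.0, 21.0]; 46 [-1.0, -0.0, 0.0]; 48 [-1.0, -1.0, 0.0]; 50 [-1.0, -1.0, -0.0]; 52 [-2.0, -1.0, 0.0]; 54 [-1.0, 3.0, 6.0]; 56 [5.0, 5.0, 6.0]; 58 [5.0, 6.0, 6.0]; 60 [4.0, 5.0, 6.0]; 
cass top in tool [ 1.18709687 -5.31599359 -9.75506731] ((1.8185310363769531, -2.0836639404296875), (55.74232482910156, 49.820186614990234), 89.90467071533203)
[[  1.1460293  -15.11743787  -9.75506731]
 [  1.19856579  13.09252296  -9.75506731]]
```

Run:
```python
from h import *
p,Rm=cur(); print(p,yawof(Rm))
o,p2,R2=rows(p,Rm,[.5489,.047,.105],downR(99.4),7,.3,4,1); print(o); print(p2)
```

```text
[0.48860965 0.14992256 0.16792957] 99.31829306524168
[[-0.0159, 0.0061, 0.009, -0.0, -0.0, -0.0, 0.3], [-0.0159, 0.0061, 0.009, -0.0, -0.0, -0.0, 0.3], [-0.0159, 0.0061, 0.009, -0.0, -0.0, -0.0, 0.3], [-0.0159, 0.0061, 0.009, -0.0, -0.0, -0.0, 0.3], [-0.0159, 0.0062, 0.0089, -0.0, -0.0, -0.0, 0.3], [-0.0159, 0.0061, 0.009, -0.0, -0.0, -0.0, 0.3], [-0.016, 0.0062, 0.0089, -0.1, -0.0, -0.1, 0.3]]
[0.54891118 0.04695983 0.10502797]
```

Call:
{"api": "arm_command", "payload": {"moves": [[-0.016,0.006,0.009,0,0,0,0.3],[-0.016,0.006,0.009,0,0,0,0.3],[-0.016,0.006,0.009,0,0,0,0.3],[-0.016,0.006,0.009,0,0,0,0.3],[-0.016,0.006,0.009,0,0,0,0.3],[-0.016,0.006,0.009,0,0,0,0.3],[-0.015,0.007,0.009,0,0,-0.1,0.3],[0,0,0,0,0,0,0.3],[0,0,0,0,0,0,0.3]]}}

```text
t: 7.05
tool_pos: [0.5497, 0.0467, 0.1048]
ee_rot: [-0.001, 0.647, 0.763, -0.0]
contact_force: [-1.5, 0.2, -0.7]
width: 0.0453
```

Run:
```python
from h import *
s=sense();print(s['t'],s['tool_pos'],s['width'],s['contact_force'],yawof(q2R(s['ee_rot'])))
for n,b in (('scene',(290,170,430,270)),('side',(260,170,400,270)),('wrist',None)):
    p,d,m=save(n,n+'4')
    if b: cv2.imwrite(f'pics/{n}4c.png',cv2.resize(p[b[1]:b[3],b[0]:b[2],::-1],None,fx=5,fy=5,interpolation=cv2.INTER_CUBIC))
```

```text
7.05 [0.54965035 0.04669926 0.10479577] 0.04531289115257142 [-1.49737848  0.16268717 -0.67261589] 99.39594859860071
```

View pics/scene4c.png

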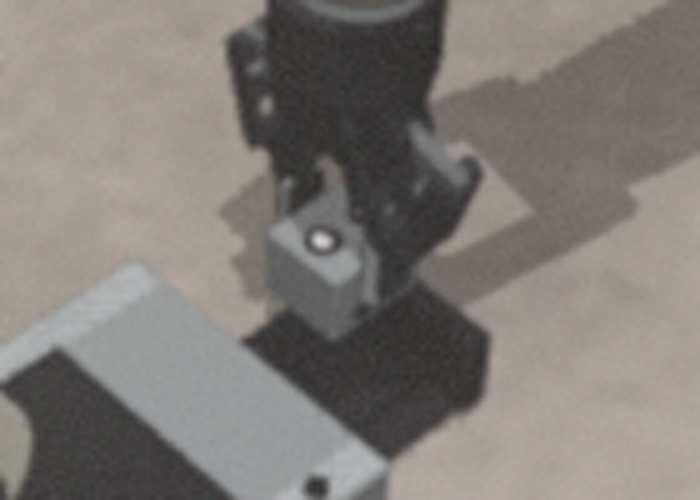

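View pics/side4c.png

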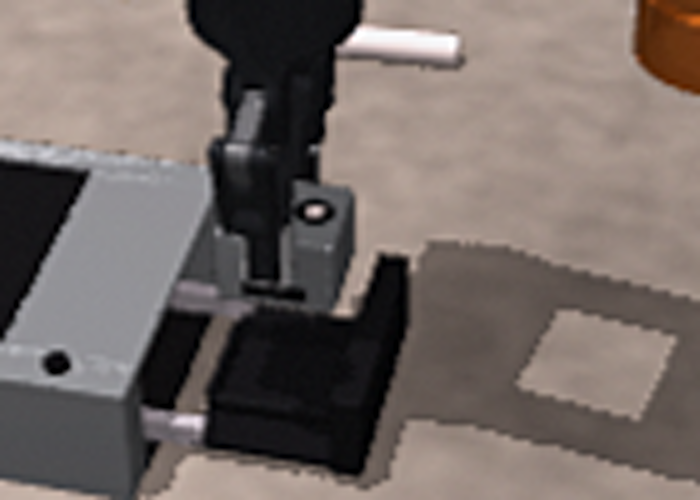

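View pics/wrist4.png

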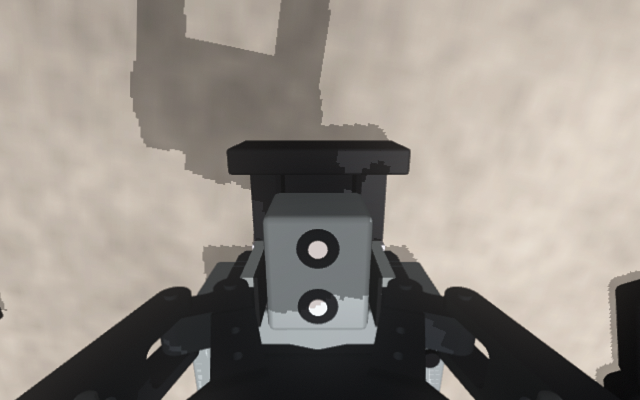

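Wrist view: the tray front spans columns 228–410 (centre 319) and the cassette's hubs are at column 318, so they are centred on each other. I'll work out the numbers.

Run:
```python
from h import *
p,d,m=load('wrist4'); C=cloud(m,d)
tp,Rm=np.array([.54965,.0467,.1048]),downR(99.4)
T=(C-tp)@Rm*1000
Z=C[...,2]
def rect(mask): 
    s=T[mask]; return cv2.minAreaRect(s[:,:2].astype(np.float32)),np.median(s[:,2])
M=np.zeros((400,640),bool); M[135:180,220:420]=1
print('front top',rect(M&(Z>.049)&(Z<.058)))
# side edges of front & tray floor per row
for r in (150,165): 
    s=T[r][(Z[r]>.049)&(Z[r]<.058)]; s=s[abs(s[:,0])<70]; print(r,s[:,0].min(),s[:,0].max())
for r in (185,200,215,230):
    row=T[r]; z=Z[r]; k=(z>.008)&(z<.024)&(abs(row[:,0])<60); 
    k1=k&(z>.016); x=row[k1,0]; print(r,'floor',row[k,0].min().round(1),row[k,0].max().round(1),'lipL',x[x<0].min().round(1) if (x<0).any() else 0,x[x<0].max().round(1) if (x<0).any() else 0,'lipR',x[x>0].min().round(1) if (x>0).any() else 0,x[x>0].max().round(1) if (x>0).any() else 0,'y',np.median(row[k,1]).round(1))
h=pixz(m,[[318,249.5],[318,307]],tp[2]+.0098);print((h-tp)@Rm*1000)
# scene & side: cassette top rect and front block, in tray frame
for n,bc,bf in (('scene4',(340,205,380,245),(335,210,392,265)),('side4',(310,200,340,240),(325,215,348,268))):
    p,d,m=load(n); C=cloud(m,d); TT=(C-tp)@Rm*1000
    c=C[bc[1]:bc[3],bc[0]:bc[2]].reshape(-1,3); t=TT[bc[1]:bc[3],bc[0]:bc[2]].reshape(-1,3)
    k=(abs(t[:,2]+11)<4)&(abs(t[:,0])<40)&(abs(t[:,1])<40); print(n,'cass',k.sum(),t[k].min(0).round(1),t[k].max(0).round(1))
    c=C[bf[1]:bf[3],bf[0]:bf[2]].reshape(-1,3); t=TT[bf[1]:bf[3],bf[0]:bf[2]].reshape(-1,3)
    k=(c[:,2]>.05)&(c[:,2]<.058)&(t[:,1]<-20); print('front',k.sum(),t[k].min(0).round(1),t[k].max(0).round(1))
```

```text
front top (((1.8790969848632812, -41.104957580566406), (16.1572208404541, 108.28587341308594), 89.8772964477539), np.float64(51.819835140212724))
150 -51.05798826749914 55.430249647015955
165 -51.2295227827177 55.48724034126533
185 floor -47.2 52.1 lipL -27.7 -23.9 lipR 27.9 32.5 y -16.4
200 floor -47.2 52.2 lipL 0 0 lipR 0 0 y -4.8
215 floor -47.3 52.2 lipL 0 0 lipR 0 0 y 7.2
230 floor -47.0 52.3 lipL 0 0 lipR 0 0 y 19.2
[[  1.78369177 -14.39670309  -9.8       ]
 [  1.86962705  13.76039043  -9.8       ]]
scene4 cass 283 [-37.1 -28.2 -14.7] [39.  27.5 -7. ]
front 120 [  7.3 -50.4  46.9] [ 56.1 -31.3  54.7]
side4 cass 181 [-29.6 -29.9 -14.8] [38.4  3.1 -7.1]
front 226 [-52.4 -49.4  46.8] [ 55.5 -33.3  54.7]
```

Call:
{"api": "arm_command", "payload": {"moves": [[0.0003,-0.0017,0,0,0,0,0.3],[0,0,0.015,0,0,0,0.3],[0,0,0.015,0,0,0,0.3],[0,0,0.012,0,0,0,0.3],[0,0,0.008,0,0,0,0.3],[0,0,0.004,0,0,0,0.3],[0,0,0.002,0,0,0,0.3],[0,0,0,0,0,0,0.3]]}}

```text
t: 8.0
tool_pos: [0.548, 0.0471, 0.0492]
ee_rot: [-0.0, 0.646, 0.763, -0.0]
contact_force: [0.2, -0.2, -0.6]
width: 0.0455
```

Run:
```python
from h import *
s=sense();print(s['t'],s['tool_pos'],s['width'],s['contact_force'],yawof(q2R(s['ee_rot'])))
```

```text
8.0 [0.54804248 0.04714754 0.04923443] 0.04551748071466862 [ 0.22477887 -0.18747452 -0.64543023] 99.45411251840295
```

Call:
{"api": "arm_command", "payload": {"moves": [[0,0,0.003,0,0,0,0.3],[0,0,0.002,0,0,0,0.3],[0,0,0.001,0,0,0,0.3],[0,0,0.001,0,0,0,0.3],[0,0,0,0,0,0,0.3]]}}

```text
t: 8.5
tool_pos: [0.5478, 0.0472, 0.0422]
ee_rot: [-0.0, 0.646, 0.763, -0.0]
contact_force: [-0.6, -0.1, -1.6]
width: 0.0455
```

Call:
{"api": "arm_command", "payload": {"moves": [[0,0,0.0005,0,0,0,0.3],[0,0,0.0005,0,0,0,0.3],[0,0,0,0,0,0,0.3]]}}

```text
t: 8.8
tool_pos: [0.5481, 0.0472, 0.0415]
ee_rot: [0.0, 0.646, 0.763, 0.0]
contact_force: [-0.4, -0.7, -1.0]
width: 0.0454
```

Call:
{"api": "arm_command", "payload": {"moves": [[0,0,0.0005,0,0,0,0.3],[0,0,0.0005,0,0,0,0.3],[0,0,0,0,0,0,0.3]]}}

```text
t: 9.1
tool_pos: [0.5485, 0.0473, 0.0414]
ee_rot: [0.0, 0.646, 0.763, 0.0]
contact_force: [-2.4, 0.9, 5.0]
width: 0.0456
```

Contact at the expected height (0.0414 m, 5 N). Now I release it.

Call:
{"api": "arm_command", "payload": {"moves": [[0,0,0,0,0,0,0.6],[0,0,0,0,0,0,0.7],[0,0,0,0,0,0,0.8],[0,0,0,0,0,0,0.9],[0,0,-0.005,0,0,0,0.9],[0,0,-0.015,0,0,0,0.9],[0,0,-0.025,0,0,0,0.9],[0,0,-0.025,0,0,0,0.9],[0,0,-0.02,0,0,0,0.9],[0,0,0,0,0,0,0.9]]}}

```text
t: 10.1
tool_pos: [0.5508, 0.0471, 0.1355]
ee_rot: [0.004, 0.646, 0.763, 0.003]
contact_force: [0.2, -0.5, 0.0]
width: 0.0768
```

Run:
```python
from h import *
s=sense();print(s['t'],s['tool_pos'],s['width'],s['contact_force'],yawof(q2R(s['ee_rot'])))
tp=np.array(s['tool_pos']);Rm=downR(99.4)
for n in ('scene','side','wrist'):
    p,d,m=save(n,n+'5'); C=cloud(m,d); o=np.array([.5475,.048,0]); a=np.radians(9.4); Rz=np.array([[np.cos(a),-np.sin(a),0],[np.sin(a),np.cos(a),0],[0,0,1]])
    q=(C-o)@Rz*1000; k=(abs(q[...,0]+1)<29)&(abs(q[...,1])<30)&(q[...,2]>45)&(q[...,2]<60)
    s=q[k]; print(n,k.sum(),np.percentile(s[:,2],[2,50,98]).round(1),cv2.minAreaRect(s[:,:2].astype(np.float32)))
    A=np.c_[s[:,:2],np.ones(len(s))]; print('plane slope',np.linalg.lstsq(A,s[:,2],rcond=None)[0].round(3))
    k=(q[...,0]<-28)&(q[...,0]>-55)&(abs(q[...,1])<65)&(q[...,2]>48)&(q[...,2]<58); s=q[k]; print('front',cv2.minAreaRect(s[:,:2].astype(np.float32)))
    b={'scene':(290,170,430,270),'side':(260,170,400,270)}.get(n)
    if b: cv2.imwrite(f'pics/{n}5c.png',cv2.resize(p[b[1]:b[3],b[0]:b[2],::-1],None,fx=5,fy=5,interpolation=cv2.INTER_CUBIC))
```

```text
10.1 [0.55080228 0.04706622 0.13550644] 0.07678033254697736 [ 0.15264084 -0.46323081  0.04384069] 99.45986500116328
scene 393 [45.5 52.4 56.6] ((-1.0017662048339844, -2.095132827758789), (57.60089874267578, 53.465293884277344), 0.28148263692855835)
plane slope [-2.6000e-02 -1.6000e-02  5.2191e+01]
front ((-37.548248291015625, 0.2666282653808594), (19.16344451904297, 110.37242126464844), 1.2036851644515991)
side 359 [46.1 53.2 55.9] ((-1.0529003143310547, 0.32179832458496094), (48.83863830566406, 55.94419860839844), 89.78045654296875)
plane slope [-3.0000e-03 -6.0000e-02  5.2936e+01]
front ((-37.831298828125, 1.23016357421875), (19.182281494140625, 109.87716674804688), 0.181870236992836)
wrist 4792 [48.3 51.1 52.7] ((-1.0613288879394531, 0.12385368347167969), (55.25224304199219, 46.13661193847656), 0.0840790718793869)
plane slope [ 9.0000e-03 -1.0000e-03  5.1052e+01]
front ((-37.611270904541016, 0.5837364196777344), (19.28184700012207, 108.214111328125), 0.19489245116710663)
```

View pics/wrist5.png

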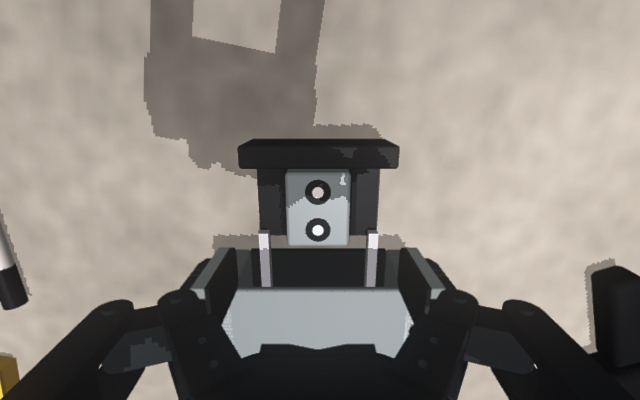

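View pics/side5c.png

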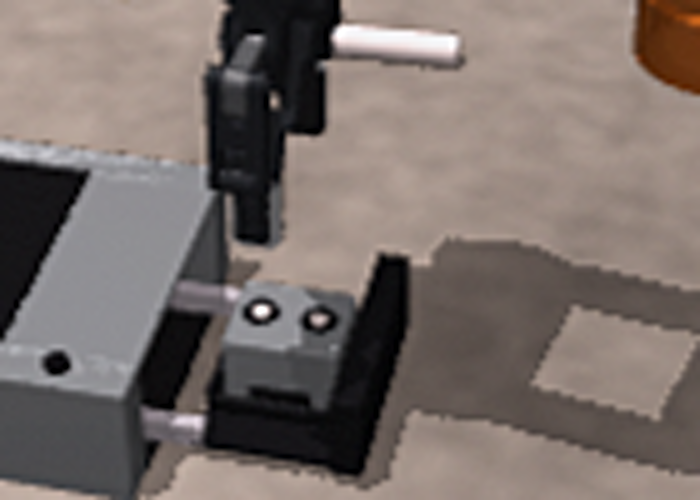

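The cassette sits level in the nest: its top is flat at about 51–53 mm, and the hubs are at (318,192) and (318,230). Now I close the fingers and move round in front of the tray.

Call:
{"api": "arm_command", "payload": {"moves": [[0,-0.012,0,0,0,0,0.5],[0,-0.018,0,0,0,0,0],[0,-0.018,0,0,0,0,0],[0,-0.018,0,0,0,0,0],[0,-0.018,0,0,0,0,0],[0,0,0.015,0,0,0,0],[0,0,0.025,0,0,0,0],[0,0,0.025,0,0,0,0],[0,0,0.025,0,0,0,0],[0,0,0.01,0,0,0,0]]}}

```text
t: 11.25
tool_pos: [0.4613, 0.0336, 0.0264]
ee_rot: [-0.003, 0.646, 0.763, -0.002]
contact_force: [-0.2, 0.3, -0.2]
width: -0.0002
```

Call:
{"api": "arm_command", "payload": {"moves": [[0,0,0,0,0,0,0],[0,0,0,0,0,0,0]]}}

```text
t: 11.45
tool_pos: [0.4651, 0.0333, 0.0307]
ee_rot: [0.0, 0.646, 0.763, 0.0]
contact_force: [0.4, 0.2, -0.2]
width: 0.0002
```

Run:
```python
from h import *
s=sense();print(s['t'],s['tool_pos'],s['width'],s['contact_force'],yawof(q2R(s['ee_rot'])))
o=np.array([.5475,.048,0]); a=np.radians(9.4); Rz=np.array([[np.cos(a),-np.sin(a),0],[np.sin(a),np.cos(a),0],[0,0,1]])
print('tray frame',(s['tool_pos']-o)@Rz*1000)
p,d,m=save('side','side6'); b=(260,150,420,270)
cv2.imwrite(f'pics/side6c.png',cv2.resize(p[b[1]:b[3],b[0]:b[2],::-1],None,fx=5,fy=5,interpolation=cv2.INTER_CUBIC))
```

```text
11.45 [0.46508402 0.03334679 0.03065605] 0.00024254114834257684 [ 0.4094038   0.18238976 -0.20960694] 99.45787047609099
tray frame [-83.70255766  -0.9957854   30.65605179]
```

View pics/side6c.png

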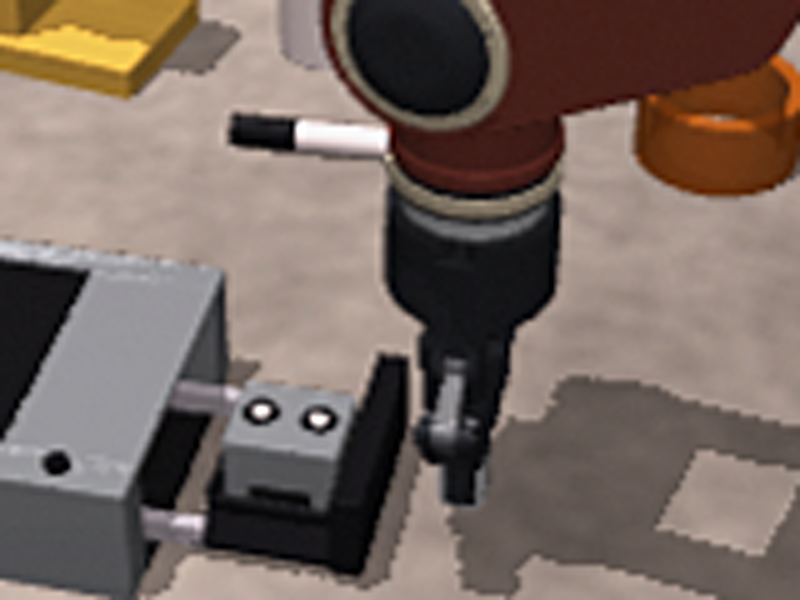

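Call:
{"api": "arm_command", "payload": {"moves": [[0.001,0.003,-0.005,0,0,0,0],[0,0.006,0,0,0,0,0],[0,0.006,0,0,0,0,0],[0,0.006,0,0,0,0,0],[0,0.005,0,0,0,0,0],[0,0.004,0,0,0,0,0],[0,0,0,0,0,0,0]]}}

```text
t: 12.2
tool_pos: [0.4945, 0.0393, 0.035]
ee_rot: [-0.0, 0.646, 0.763, -0.0]
contact_force: [-2.5, -0.8, 1.4]
width: 0.0001
```

Call:
{"api": "arm_command", "payload": {"moves": [[0,0.003,0,0,0,0,0],[0,0.005,0,0,0,0,0],[0,0.006,0,0,0,0,0],[0,0.006,0,0,0,0,0],[0,0.006,0,0,0,0,0],[0,0.006,0,0,0,0,0],[0,0.006,0,0,0,0,0],[0,0.006,0,0,0,0,0],[0,0.004,0,0,0,0,0],[0,0.002,0,0,0,0,0]]}}

```text
t: 13.2
tool_pos: [0.5436, 0.0476, 0.0348]
ee_rot: [-0.001, 0.646, 0.763, -0.001]
contact_force: [-4.5, -1.0, 2.7]
width: -0.0002
```

```bash
cat >> h.py <<'E'
def tf(p):
    o=np.array([.5475,.048,0]); a=np.radians(9.4); Rz=np.array([[np.cos(a),-np.sin(a),0],[np.sin(a),np.cos(a),0],[0,0,1]])
    return (np.asarray(p)-o)@Rz*1000
E
python3 - <<'E'
from h import *
s=sense();print(s['t'],s['tool_pos'],s['contact_force'],yawof(q2R(s['ee_rot'])),tf(s['tool_pos']))
p,d,m=save('side','side7'); b=(240,150,400,270); C=cloud(m,d); q=tf(C)
k=(abs(q[...,1])<70)&(abs(q[...,1])>25)&(q[...,2]>49)&(q[...,2]<58)&(q[...,0]<38); s=q[k]; print(k.sum(),np.percentile(s[:,0],[3,50,97]))
cv2.imwrite(f'pics/side7c.png',cv2.resize(p[b[1]:b[3],b[0]:b[2],::-1],None,fx=5,fy=5,interpolation=cv2.INTER_CUBIC))
E
```

```text
13.2 [0.54361565 0.04759355 0.03479535] [-4.48682736 -0.97725736  2.68184432] 99.46508559855667 [-3.89857106  0.23342551 34.79534603]
121 [-484.59870987    9.01600346   21.72005779]
```

View pics/side7c.png

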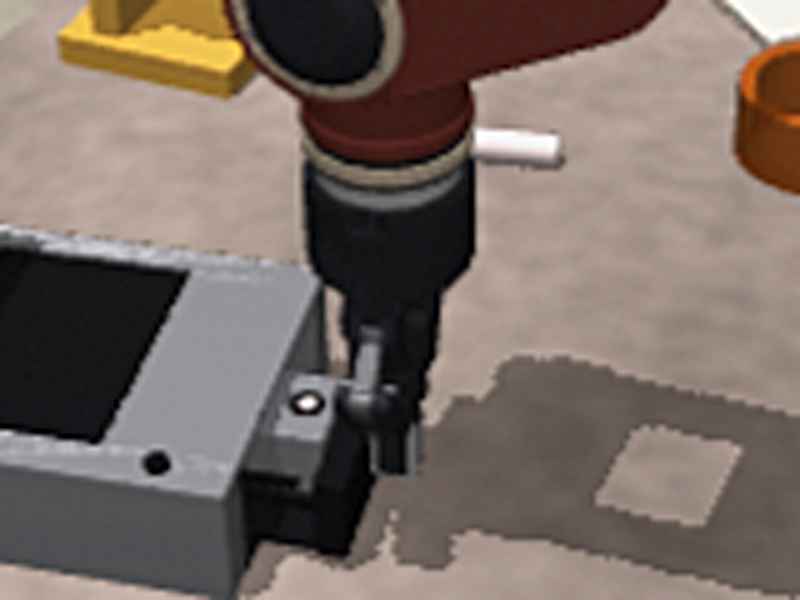

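The cassette is riding in with the tray. Front top is near tray-frame x = 9 mm, so about 47 mm in, at 4.5 N. I'll keep going and slow down past 62 mm.

Call:
{"api": "arm_command", "payload": {"moves": [[0,0.002,0,0,0,0,0],[0,0.004,0,0,0,0,0],[0,0.004,0,0,0,0,0],[0,0.003,0,0,0,0,0],[0,0.002,0,0,0,0,0],[0,0,0,0,0,0,0]]}}

```text
t: 13.85
tool_pos: [0.5582, 0.0501, 0.0348]
ee_rot: [-0.001, 0.646, 0.763, -0.001]
contact_force: [-4.9, -2.0, 1.0]
width: -0.0003
```

Call:
{"api": "arm_command", "payload": {"moves": [[0,0.0004,0,0,0,0,0],[0,0.0004,0,0,0,0,0],[0,0.0004,0,0,0,0,0]]}}

```text
t: 14.15
tool_pos: [0.5591, 0.0502, 0.0348]
ee_rot: [-0.001, 0.646, 0.763, -0.001]
contact_force: [-5.2, -2.0, 1.3]
width: -0.0001
```

Call:
{"api": "arm_command", "payload": {"moves": [[0,0.0004,0,0,0,0,0],[0,0.0004,0,0,0,0,0],[0,0.0004,0,0,0,0,0]]}}

```text
t: 14.45
tool_pos: [0.5603, 0.0504, 0.0348]
ee_rot: [-0.001, 0.646, 0.763, -0.001]
contact_force: [-5.6, -0.7, 1.8]
width: -0.0
```

Call:
{"api": "arm_command", "payload": {"moves": [[0,0.00035,0,0,0,0,0],[0,0.00035,0,0,0,0,0],[0,0.00035,0,0,0,0,0],[0,0.00035,0,0,0,0,0]]}}

```text
t: 14.85
tool_pos: [0.5617, 0.0506, 0.0348]
ee_rot: [-0.001, 0.646, 0.763, -0.001]
contact_force: [-5.6, -1.7, 2.1]
width: -0.0
```

Call:
{"api": "arm_command", "payload": {"moves": [[0,0.00035,0,0,0,0,0],[0,0.00035,0,0,0,0,0],[0,0.00035,0,0,0,0,0],[0,0.00035,0,0,0,0,0]]}}

```text
t: 15.25
tool_pos: [0.5631, 0.0509, 0.0348]
ee_rot: [-0.001, 0.646, 0.763, -0.001]
contact_force: [-6.1, -0.5, 2.2]
width: -0.0001
```

Call:
{"api": "arm_command", "payload": {"moves": [[0,0.00035,0,0,0,0,0],[0,0.00035,0,0,0,0,0],[0,0.00035,0,0,0,0,0],[0,0.00035,0,0,0,0,0]]}}

```text
t: 15.65
tool_pos: [0.5644, 0.0511, 0.0348]
ee_rot: [-0.001, 0.646, 0.763, -0.001]
contact_force: [-5.6, -1.1, 2.3]
width: 0.0001
```

Call:
{"api": "arm_command", "payload": {"moves": [[0,0.00035,0,0,0,0,0],[0,0.00035,0,0,0,0,0],[0,0.00035,0,0,0,0,0],[0,0.00035,0,0,0,0,0]]}}

```text
t: 16.05
tool_pos: [0.5658, 0.0513, 0.0348]
ee_rot: [-0.001, 0.646, 0.763, -0.001]
contact_force: [-5.8, -1.4, 2.1]
width: 0.0001
```

Call:
{"api": "arm_command", "payload": {"moves": [[0,0.00035,0,0,0,0,0],[0,0.00035,0,0,0,0,0],[0,0.00035,0,0,0,0,0],[0,0.00035,0,0,0,0,0]]}}

```text
t: 16.45
tool_pos: [0.5671, 0.0515, 0.0348]
ee_rot: [-0.001, 0.646, 0.763, -0.001]
contact_force: [-5.7, -1.6, 1.5]
width: -0.0001
```

Call:
{"api": "arm_command", "payload": {"moves": [[0,0.00035,0,0,0,0,0],[0,0.00035,0,0,0,0,0],[0,0.00035,0,0,0,0,0],[0,0.00035,0,0,0,0,0]]}}

```text
t: 16.85
tool_pos: [0.5685, 0.0518, 0.0348]
ee_rot: [-0.001, 0.646, 0.763, -0.001]
contact_force: [-5.7, -1.3, 2.8]
width: -0.0
```

Call:
{"api": "arm_command", "payload": {"moves": [[0,0.00035,0,0,0,0,0],[0,0.00035,0,0,0,0,0],[0,0.00035,0,0,0,0,0],[0,0.00035,0,0,0,0,0]]}}

```text
t: 17.25
tool_pos: [0.5698, 0.052, 0.0348]
ee_rot: [-0.001, 0.646, 0.763, -0.001]
contact_force: [-6.4, -0.8, 2.4]
width: -0.0004
```

Call:
{"api": "arm_command", "payload": {"moves": [[0,0.00035,0,0,0,0,0],[0,0.00035,0,0,0,0,0],[0,0.00035,0,0,0,0,0],[0,0.00035,0,0,0,0,0]]}}

```text
t: 17.65
tool_pos: [0.5712, 0.0522, 0.0348]
ee_rot: [-0.001, 0.646, 0.763, -0.001]
contact_force: [-6.4, -1.4, 2.6]
width: -0.0003
```

Call:
{"api": "arm_command", "payload": {"moves": [[0,0.00035,0,0,0,0,0],[0,0.00035,0,0,0,0,0],[0,0.00035,0,0,0,0,0],[0,0.00035,0,0,0,0,0]]}}

```text
t: 18.05
tool_pos: [0.5726, 0.0525, 0.0348]
ee_rot: [-0.001, 0.646, 0.763, -0.001]
contact_force: [-5.5, -1.7, 2.1]
width: -0.0003
```

Call:
{"api": "arm_command", "payload": {"moves": [[0,0.00035,0,0,0,0,0],[0,0.00035,0,0,0,0,0],[0,0.00035,0,0,0,0,0],[0,0.00035,0,0,0,0,0]]}}

```text
t: 18.45
tool_pos: [0.574, 0.0527, 0.0348]
ee_rot: [-0.001, 0.646, 0.763, -0.001]
contact_force: [-6.4, -1.3, 2.4]
width: -0.0001
```

Call:
{"api": "arm_command", "payload": {"moves": [[0,0.00035,0,0,0,0,0],[0,0.00035,0,0,0,0,0],[0,0.00035,0,0,0,0,0],[0,0.00035,0,0,0,0,0]]}}

```text
t: 18.85
tool_pos: [0.5753, 0.0529, 0.0347]
ee_rot: [-0.001, 0.646, 0.763, -0.001]
contact_force: [-6.0, -0.3, 2.4]
width: 0.0002
```

Call:
{"api": "arm_command", "payload": {"moves": [[0,0.00035,0,0,0,0,0],[0,0.00035,0,0,0,0,0],[0,0.00035,0,0,0,0,0],[0,0.00035,0,0,0,0,0]]}}

```text
t: 19.25
tool_pos: [0.5767, 0.0531, 0.0348]
ee_rot: [-0.001, 0.646, 0.763, -0.001]
contact_force: [-6.6, -1.6, 3.0]
width: -0.0001
```

Call:
{"api": "arm_command", "payload": {"moves": [[0,0.00035,0,0,0,0,0],[0,0.00035,0,0,0,0,0],[0,0.00035,0,0,0,0,0],[0,0.00035,0,0,0,0,0]]}}

```text
t: 19.65
tool_pos: [0.578, 0.0533, 0.0348]
ee_rot: [-0.001, 0.646, 0.763, -0.001]
contact_force: [-7.6, -1.6, 3.1]
width: -0.0001
```

Call:
{"api": "arm_command", "payload": {"moves": [[0,0.0003,0,0,0,0,0],[0,0.0003,0,0,0,0,0]]}}

```text
t: 19.85
tool_pos: [0.5786, 0.0534, 0.0348]
ee_rot: [-0.001, 0.646, 0.763, -0.001]
contact_force: [-7.1, -1.6, 2.5]
width: 0.0002
```

Call:
{"api": "arm_command", "payload": {"moves": [[0,0.00035,0,0,0,0,0],[0,0.00035,0,0,0,0,0],[0,0.00035,0,0,0,0,0]]}}

```text
t: 20.15
tool_pos: [0.5796, 0.0536, 0.0348]
ee_rot: [-0.001, 0.646, 0.763, -0.001]
contact_force: [-7.1, -1.7, 3.0]
width: 0.0002
```

Call:
{"api": "arm_command", "payload": {"moves": [[0,0.00035,0,0,0,0,0],[0,0.00035,0,0,0,0,0],[0,0.00035,0,0,0,0,0]]}}

```text
t: 20.45
tool_pos: [0.5806, 0.0538, 0.0348]
ee_rot: [-0.001, 0.646, 0.763, -0.001]
contact_force: [-7.6, -1.8, 4.5]
width: 0.0002
```

Call:
{"api": "arm_command", "payload": {"moves": [[0,0.00035,0,0,0,0,0],[0,0.00035,0,0,0,0,0],[0,0,0,0,0,0,0]]}}

```text
t: 20.75
tool_pos: [0.5813, 0.0539, 0.0348]
ee_rot: [-0.001, 0.646, 0.763, -0.001]
contact_force: [-8.1, -1.1, 2.9]
width: -0.0002
```

Call:
{"api": "arm_command", "payload": {"moves": [[0,0.00035,0,0,0,0,0],[0,0.00035,0,0,0,0,0],[0,0,0,0,0,0,0]]}}

```text
t: 21.05
tool_pos: [0.582, 0.054, 0.0348]
ee_rot: [-0.001, 0.646, 0.763, -0.001]
contact_force: [-8.2, -1.1, 3.2]
width: 0.0003
```

Call:
{"api": "arm_command", "payload": {"moves": [[0,0.00035,0,0,0,0,0],[0,0.00035,0,0,0,0,0],[0,0.00035,0,0,0,0,0]]}}

```text
t: 21.35
tool_pos: [0.583, 0.0542, 0.0348]
ee_rot: [-0.001, 0.646, 0.763, -0.001]
contact_force: [-7.2, -1.5, 3.8]
width: -0.0001
```

Call:
{"api": "arm_command", "payload": {"moves": [[0,0.00035,0,0,0,0,0],[0,0.00035,0,0,0,0,0],[0,0.00035,0,0,0,0,0]]}}

```text
t: 21.65
tool_pos: [0.5838, 0.0543, 0.0348]
ee_rot: [-0.001, 0.646, 0.763, -0.001]
contact_force: [-9.3, -1.6, 4.6]
width: -0.0003
```

Run:
```python
from h import *
s=sense();print(s['t'],s['tool_pos'],s['contact_force'],s['torque'],tf(s['tool_pos']))
for n,b in (('side',(240,150,400,270)),('scene',(270,150,430,270))):
    p,d,m=save(n,n+'8')
    cv2.imwrite(f'pics/{n}8c.png',cv2.resize(p[b[1]:b[3],b[0]:b[2],::-1],None,fx=5,fy=5,interpolation=cv2.INTER_CUBIC))
```

```text
21.65 [0.58377405 0.0543088  0.03477726] [-9.27793593 -1.64097481  4.63681962] [-0.25246606  1.23255989  0.00698868] [36.81735832  0.29959463 34.77726218]
```

View pics/side8c.png

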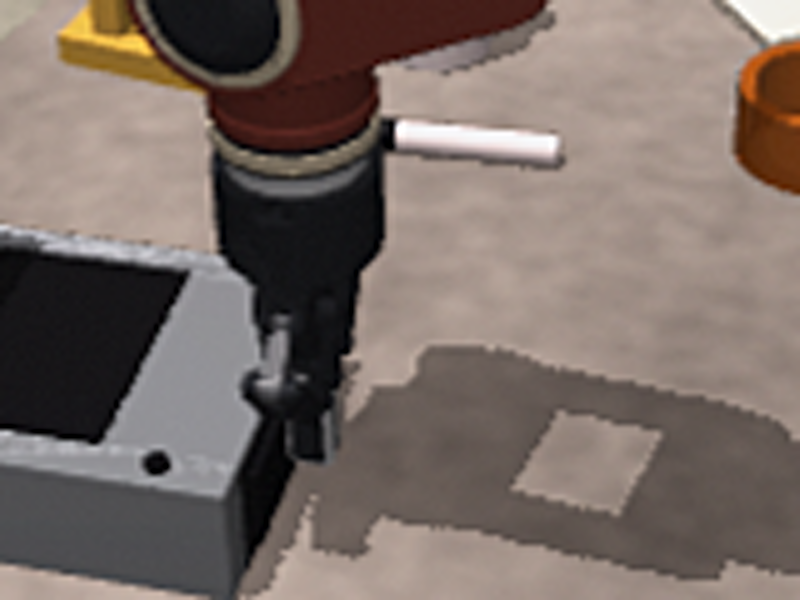

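View pics/scene8c.png

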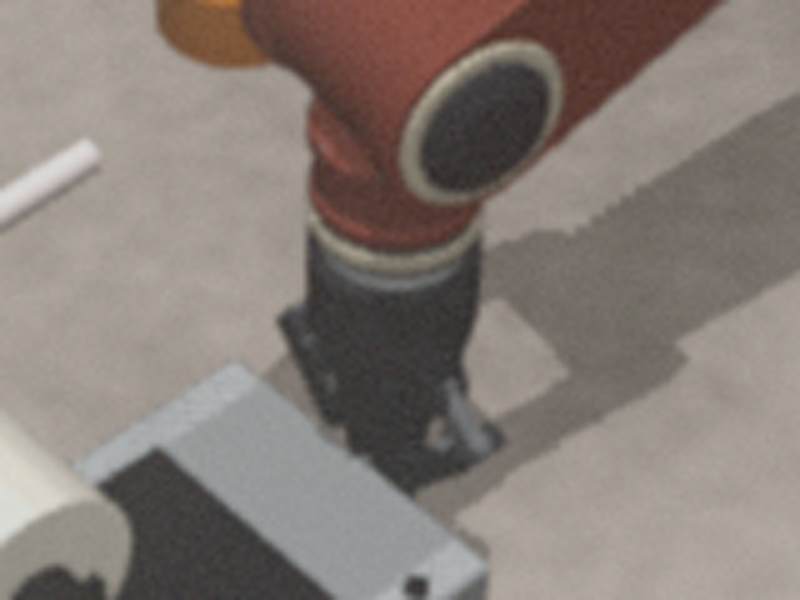

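Call:
{"api": "arm_command", "payload": {"moves": [[0,0.0003,0,0,0,0,0],[0,0.0003,0,0,0,0,0],[0,0,0,0,0,0,0]]}}

```text
t: 22.05
tool_pos: [0.5841, 0.0544, 0.0348]
ee_rot: [-0.002, 0.646, 0.763, -0.002]
contact_force: [-8.7, -1.8, 5.2]
width: -0.0001
```

Run:
```python
from h import *
s=sense();print(s['t'],s['tool_pos'],s['contact_force'],s['torque'],tf(s['tool_pos']))
p,d,m=load('side8');C=cloud(m,d);q=tf(C)
k=(abs(q[...,1])<60)&(abs(q[...,1])>20)&(q[...,2]>20)&(q[...,2]<50)&(q[...,0]<53)&(q[...,0]>20); v,u=np.where(k); print(len(u)); 
s=q[k]; 
for y0 in range(-60,60,10):
    t=s[(s[:,1]>=y0)&(s[:,1]<y0+10)]
    if len(t)>2: print(y0,len(t),np.percentile(t[:,0],[5,50,95]).round(1),np.median(t[:,2]).round(1))
```

```text
22.05 [0.58411192 0.05439137 0.03475445] [-8.74172146 -1.83570089  5.18855228] [-0.24323253  1.36673363  0.07573441] [37.1641809   0.32587226 34.75445161]
66
20 12 [47.5 48.  48.5] 36.5
30 17 [47.7 48.1 48.4] 33.1
40 12 [47.2 47.9 48.8] 37.6
50 25 [47.8 50.7 52.8] 34.9
```

Call:
{"api": "arm_command", "payload": {"moves": [[0,0.0003,0,0,0,0,0],[0,0.0003,0,0,0,0,0],[0,0,0,0,0,0,0]]}}

```text
t: 22.35
tool_pos: [0.5845, 0.0544, 0.0348]
ee_rot: [-0.002, 0.646, 0.763, -0.002]
contact_force: [-10.2, -2.7, 4.9]
width: -0.0002
```

Call:
{"api": "arm_command", "payload": {"moves": [[0,0.0003,0,0,0,0,0],[0,0.0003,0,0,0,0,0],[0,0,0,0,0,0,0]]}}

```text
t: 22.65
tool_pos: [0.5848, 0.0545, 0.0348]
ee_rot: [-0.002, 0.646, 0.763, -0.002]
contact_force: [-12.2, -1.4, 6.9]
width: -0.0002
```

Call:
{"api": "arm_command", "payload": {"moves": [[0,0.0002,0,0,0,0,0],[0,0,0,0,0,0,0]]}}

```text
t: 22.85
tool_pos: [0.5849, 0.0545, 0.0348]
ee_rot: [-0.002, 0.646, 0.763, -0.002]
contact_force: [-12.2, -3.9, 6.9]
width: -0.0001
```

It is against the stop at about 12.5 N, and the stiffness jumped to roughly 8 N/mm. Now I retreat straight back.

Call:
{"api": "arm_command", "payload": {"moves": [[0,-0.003,0,0,0,0,0],[0,-0.006,0,0,0,0,0],[0,-0.01,0,0,0,0,0],[0,-0.015,0,0,0,0,0],[0,-0.02,0,0,0,0,0],[0,-0.02,0,0,0,0,0],[0,-0.02,0,0,0,0,0],[0,-0.02,0,0,0,0,0],[0,-0.01,0,0,0,0,0],[0,0,0,0,0,0,0]]}}

```text
t: 23.85
tool_pos: [0.4645, 0.0343, 0.0355]
ee_rot: [0.001, 0.647, 0.763, 0.001]
contact_force: [0.8, 0.1, -1.4]
width: -0.0003
```

Call:
{"api": "arm_command", "payload": {"moves": [[0,0,-0.015,0,0,0,0],[0,0,-0.03,0,0,0,0],[0,0,-0.04,0,0,0,0],[0,0,-0.04,0,0,0,0],[0,0,-0.02,0,0,0,0],[0,0,0,0,0,0,0]]}}

```text
t: 24.45
tool_pos: [0.4685, 0.0342, 0.1856]
ee_rot: [0.004, 0.646, 0.763, 0.003]
contact_force: [0.1, -0.2, 0.2]
width: 0.0002
```

Run:
```python
from h import *
s=sense();print(s['t'],s['tool_pos'],s['contact_force'])
for n,b in (('side',(160,150,400,290)),('scene',(220,170,460,310)),('wrist',None)):
    p,d,m=save(n,n+'9');C=cloud(m,d);q=tf(C)
    if b: cv2.imwrite(f'pics/{n}9c.png',cv2.resize(p[b[1]:b[3],b[0]:b[2],::-1],None,fx=3.3,fy=3.3,interpolation=cv2.INTER_CUBIC))
    k=(abs(q[...,1])<50)&(q[...,2]>49)&(q[...,2]<58)&(q[...,0]<56)&(q[...,0]>-60)
    if k.sum()>5: print(n,'front top x',k.sum(),np.percentile(q[k][:,0],[3,50,97]).round(1))
    k=(abs(q[...,1])<45)&(q[...,2]>15)&(q[...,2]<46)&(q[...,0]<52)&(q[...,0]>-60)
    if k.sum()>5: print(n,'face x',k.sum(),np.percentile(q[k][:,0],[3,50,97]).round(1))
```

```text
24.45 [0.46846301 0.03421874 0.18555712] [ 0.08523075 -0.20516722  0.18772686]
side front top x 233 [33.8 41.7 54.2]
side face x 112 [33.2 34.  34.9]
scene front top x 140 [33.6 38.8 44.3]
wrist front top x 35 [48.  53.9 56. ]
```

View pics/side9c.png

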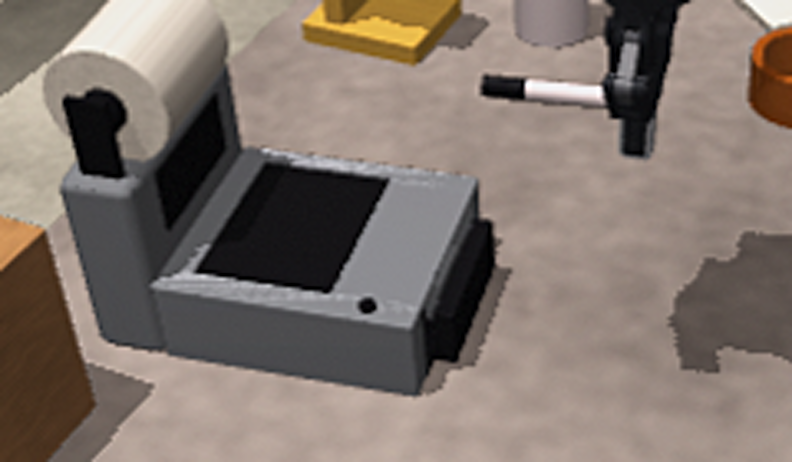

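View pics/wrist9.png

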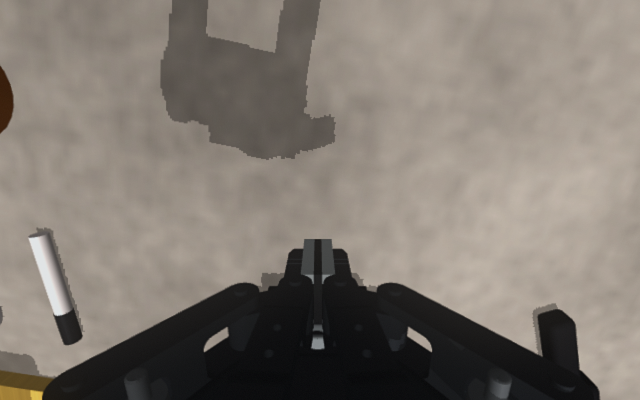

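View pics/scene9c.png

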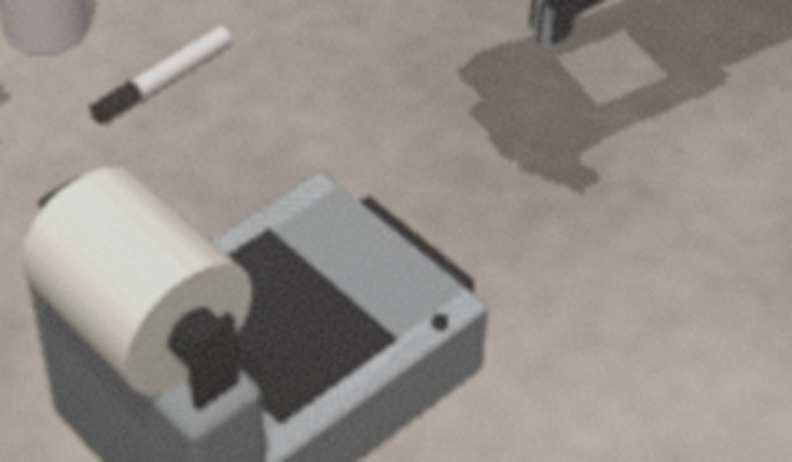

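The tray face rests at x ≈ 34 mm in the tray frame, so about 81 mm in. At the stop it was at about 95 mm, so it came back about 13 mm and is held. I'll check once more that it stays put and that nothing else moved.

Call:
{"api": "arm_command", "payload": {"moves": [[0,0,0,0,0,0,0],[0,0,0,0,0,0,0],[0,0,0,0,0,0,0],[0,0,0,0,0,0,0],[0,0,0,0,0,0,0],[0,0,0,0,0,0,0],[0,0,0,0,0,0,0],[0,0,0,0,0,0,0]]}}

```text
t: 25.4
tool_pos: [0.4647, 0.0343, 0.1804]
ee_rot: [0.0, 0.646, 0.763, 0.0]
contact_force: [-0.4, -0.7, -0.3]
width: 0.0002
```

Run:
```python
from h import *
p,d,m=save('side','side10');C=cloud(m,d);q=tf(C)
k=(abs(q[...,1])<45)&(q[...,2]>15)&(q[...,2]<46)&(q[...,0]<52)&(q[...,0]>-60)
print('face x',np.percentile(q[k][:,0],[3,50,97]).round(1))
p0,d0,m0=load('side0'); df=(np.abs(p.astype(int)-p0).max(2)>60).astype(np.uint8); df=cv2.morphologyEx(df,cv2.MORPH_OPEN,np.ones((3,3),np.uint8))
n,l,st,ce=cv2.connectedComponentsWithStats(df)
for i in range(1,n):
    if st[i,4]>15: print(st[i])
print(sense()['t'],sense()['contact_force'])
```

```text
face x [33.2 33.9 34.8]
[ 499    0   74   59 1205]
[ 563    0   77   79 3916]
[ 328   23  173   83 7135]
[323  69  10  17  84]
[495  74   6  16  53]
[358  83   7  15  57]
[495  90  12  22 175]
[342 110  35  15 350]
[ 482  113   67   68 3398]
[ 338  124   39   76 1748]
[ 460  167  134   77 6603]
[584 170   4   7  26]
[587 178   5   5  19]
[ 289  217   53   50 1457]
[413 228   5   4  18]
[398 234   5   5  17]
[610 234  19  31 256]
[384 237   5   5  24]
[631 250   9  19 111]
[399 253  12   9  79]
[463 255  11   4  38]
[424 259  14  12 106]
[575 258   4   5  16]
[583 262  21   9  83]
[605 266  18   4  63]
[621 272  19  15 154]
[581 278  25   7 110]
[608 278  11   6  48]
[565 283  15  14  87]
[508 287   7  19  82]
[ 577  290   63   60 1734]
[562 298   6  15  67]
[570 324  14  10  54]
[296 326   6   8  32]
[309 332   7   8  47]
[585 333  11   6  34]
[289 334  40  25 485]
[ 540  334  100   63 4077]
25.45 [-0.2364195  -0.42466266 -0.15338633]
```

```bash
python3 -c "
from bench import *
print(job_done())"
```

```text
the job is handed in; nothing more can be done
None
```

The cassette is in the nest and the tray is latched in. I handed the job in at about 25 s, with the arm clear of everything.

- **Cassette:** I gripped it across its 46 mm side and lowered it until it touched the nest floor, at about 5 N. After I let go, the cameras showed it level, centred to within about 1 mm, with its top 51–53 mm above the table.
- **Tray:** I pressed it straight in with closed fingers. At about 95 mm the resistance jumped to roughly 8 N/mm. I stopped at about 12.5 N along the tray, well under the 20 N limit, and backed off. An upward force of about 7 N also showed on the fingers at that point; I take it to be friction on the tray's face.
- **Latch:** The tray came back about 13–14 mm and rests about 81 mm in. A second reading about 1 s later agreed to within 0.1 mm.
- **Bench:** In the side camera, the only changes I put down to anything but the arm and shadows are the tray and the cassette's old place.

**Not confirmed:** once the tray was in, the printer's deck hid the cassette, so I couldn't see it there. I last saw it seated in the tray partway in, at about 50 mm. My first estimate of how far the tray had gone was about 6 mm short, and I corrected it from the side camera.

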